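Clamp a paraffin block in the trimming vice

ROBOT

A 6-joint arm with a two-finger parallel gripper is mounted at the origin on a cart in front of the work surface, level with it; the furniture and walls round the work are solid. World frame = base frame: x ahead of the robot, y to its left, z up, the work surface at z = 0. Lengths are in m, angles in rad, forces in N, time in s.
With the tool pointing down it reaches from about 0.3 to 0.85 m from the base axis. Payload 4.2 kg.
Tool frame: the origin (TCP) lies at the very end of the fingers, on their centre line; the grasp point (between the pads) lies 19 mm behind it (bot.grip_depth is the distance from the TCP to the grasp point, in m); z points along the fingers, y is the line along which they close (so a half turn about z gives the same grasp; the last joint's range is limited). The gripper opens to 91 mm and grips with 3 to 60 N. Pads are 32 mm wide; open, the fingers measure 118 mm over their backs; the gripper's body (76 mm by 178 mm) begins 60 mm behind the grasp point.
Start: joints at [1.273, 0.32, 1.565, -0, 1.257, -0.02], TCP at [0.158, 0.553, 0.214] pointing down, gripper open.
Joint ranges: [-3.11, 3.11], [-0.84, 2.01], [0.21, 2.61], [-1.34, 4.49], [0.05, 2.63], [-2.56, 2.56]. Speed limits (rad/s): [2.57, 2.57, 3.14, 3.14, 3.14, 3.14].

INTERFACE

Orientations are given as a unit quaternion [w, x, y, z].
In Python, from workcell import bot gives the robot as it stands.
- The arm moves only by the tool step_arm, never from a script. Its argument "series" is text: rows parted by semicolons, each of 5 numbers parted by spaces: the closure in counts, from 0 (fully open) to 255 (shut), then the shift along the world's x, y, z in cm, then the turn about the world's z in degrees. A call has 1 to 8 rows; each row shifts and turns the commanded pose from where the row before left it; what a row does not reach is not made up. A row lasts 1/8 s, in which the tool goes at most 62.5 mm and 10.7 degrees, less where a joint would pass 70% of its speed; a pose out of reach is approached as far as the arm can. A call with a gripper value outside its range is refused whole. The fingers move at their own pace and stop on an object; the grip force is fixed at half the most. Time passes only in rows, so rows that do not move let the fingers close. It gives the time, the measured TCP pose, the force, the opening and the grip force at its end, in the units of the state.
- bot.get_state(): the state, without advancing time (a new reading comes with each control period).
- bot.capture(name): name is "side" or "top"; returns a dict with "frame" (480x640x3 uint8, blue, green, red), "intrinsics" (3x3 intrinsics, pixels), "rvec" (rotation vector, rad) and "tvec" (3), from world to camera coordinates, as OpenCV has them. Camera axes: x right, y down, z forward; pixel columns grow to the right and rows downward; lengths in m; the calibration is good to about 2 mm. A picture is of the moment at which its call begins. There is no depth.
- bot.job_done(): hands the job in; it is judged then, once.
The state is a dict: "t": time; "joints": joint angles; "qd": joint speeds; "joint_efforts": joint torques, N m; "tool_pos": TCP position; "tool_rot": TCP orientation; "ft_force": force on the tool from outside, world axes, zero at the start; "torque": the same for the moment, N m; "opening": finger opening in m; "grasp_force": force on a finger pad.
Only numpy, scipy, OpenCV 4.12 (cv2) and the standard library are available. Lean on these libraries where they do the work, as an engineer would, in place of code of your own. Each camera call takes 0.05 s, during which the arm holds its last target. There are 200 camera calls.

TASK

The paraffin block lies half out of the trimming vice on its loading ledge. Push it with the fingertips along the bed until it is fully home against the end stop, then tighten the vice: stroke the wings of its wing screw round with the fingertips, clockwise as seen from the wing end, again and again until the screw will turn no further and the jaw holds the block. Do not pick up or tip the block, and leave the scraper, forceps, mould and loose cassette round the vice where they lie.

Things in the scene. Friction and masses are not known exactly. Their poses are not given: they have to be found in the camera images.
- vice: grey vice for trimming paraffin blocks, fixed to the bench, 60 mm high. Origin on the bench below the clamping place; x axis along the screw from the wings (nearest the robot) to the fixed jaw, z up. Flat bed: top at z = 42 mm, x -24 to 26, y -28 to 64 mm, its end y = 14 to 64 being the open loading ledge. Nut block x -70 to -56, y -24 to 24, 47 mm high; nothing of the vice lies under or beside the wings
- home (a point): point in the vice where the block's centre lies when the block is clamped: 47 mm above the bench, vice x and y = 0; axes as the vice. The fixed jaw's face is 14 mm to +x of it, the moving jaw's on the -x side. Both jaws reach from 20 mm to -y to 14 mm to +y of it and stand 5.5 mm above the bed; until tightened they are 6 mm or more farther apart than the block is wide
- end_stop (a point): middle of the end stop's upright face at the bed's -y end (20 mm to -y of home), facing the vice's +y, 6 mm high above the bed. With the block home against it the block's outer end, the one to push, still stands 6 mm out of the jaws on the +y side
- block_mid (a point): centre (half-way up) of the loose paraffin block to be clamped: white cassette with a wax block on it, 28 x 40 x 11 mm, about 20 g, long side along the vice's y (within 0.07 rad), lying on the bed 13 to 30 mm to +y of home, one end between the open jaws, the other on the loading ledge. Site axes are the block's, z up
- wing_centre (a point): middle of the wings of the steel wing screw, on its axis, 34 mm above the bench; it moves with the jaw. Two flat wings opposite each other, each reaching 26 mm from the axis, 5 mm thick and 17 mm wide along the axis; round hub of radius 8.5 mm. The nut block's face is 24 to 35 mm to the vice's +x of it. Turns with the screw
- wing_screw (a joint): angle of the wing screw, rad: 0 wide open with the wings upright, growing clockwise seen from the wing end (top wing goes to the vice's -y), so a wing leans this angle, modulo pi, from upright towards -y. Starts at 0 to 1.6; a shoulder stops it at 11.6. Stays where left (friction 0.035 N m). A turn moves jaw and screw 6 mm to +x; the jaw meets the block at about 9.5
- jaw_pad (a joint): how far the sprung rubber face of the moving jaw is pressed in, m: 0 free, negative when pressed (4 N per mm); nearly -0.002 with the screw at its shoulder and the block in the jaws
- scraper: plastic wax scraper, 46 x 143 x 10 mm, lying flat at the vice's -y side, a bystander; origin at the centre of its underside
- forceps: steel forceps, 12 x 120 x 9 mm, lying flat at the vice's +y side, a bystander; origin at the centre of its underside
- mould: small open steel base mould, 30 x 37 x 9 mm, behind the vice, a bystander; origin at the centre of its underside
- cassette: empty plastic cassette, 28 x 43 x 7 mm, behind the vice, a bystander; origin at the centre of its underside
Things that resemble listed ones, but are neither listed nor needed, are in the scene too. What is meant by the vice is not pink, and is the larger of those in its own colour.

How it is judged:
By the outcome, as a careful person would: the job done as asked, in the order asked, and still so for the second after the job is handed in, with the robot touching nothing.
It also fails if it takes over 54 s, if anything falls off the work surface, if the arm or the gripper's body presses on something with over 40 N, if the wrist force passes 120 N, or if a joint passes its speed limit or range.

## Working session

There is one attempt and no reset: what is moved stays moved. The work goes in short steps, Python scripts to look and compute and a tool call to move; the robot and the scene stay as the last step left them, time stands still between calls to the robot, and variables do not carry over. Pictures are saved under pics/ and viewed, at most 10 in all, crops included, and the job is handed in when it is done.

Besides the shell and the picture viewer there is one more tool, called after "Request:" as name(argument=value, ...) on one line, values as JSON. step_arm: Moves the arm, as the interface text tells. Its arguments: {"type":"object","properties":{"series":{"type":"string"}},"required":["series"]}

```bash
mkdir -p pics
cat > h.py <<'E'
import numpy as np, cv2
from workcell import bot
def cap(n,f=None):
    c=bot.capture(n)
    if f: cv2.imwrite('pics/'+f,c['frame'])
    return c
def ray(c,u,v):
    R=cv2.Rodrigues(np.array(c['rvec'],float))[0];t=np.array(c['tvec'],float).ravel()
    d=R.T@np.linalg.inv(np.array(c['intrinsics']))@np.array([u,v,1.]);return -R.T@t,d
def onz(c,u,v,z):
    o,d=ray(c,u,v);return o+d*(z-o[2])/d[2]
def proj(c,P):
    return cv2.projectPoints(np.array(P,float).reshape(-1,1,3),np.array(c['rvec'],float),np.array(c['tvec'],float),np.array(c['intrinsics'],float),None)[0].reshape(-1,2)
E
python3 - <<'E'
from h import *
for n in('top','side'):
    c=cap(n,n+'0.png');o,_=ray(c,0,0);print(n,o,onz(c,320,240,0),c['intrinsics'][0])
print(bot.get_state())
E
```

```text
top [0.37338102 0.07609132 0.8835391 ] [0.57054514 0.06445617 0.        ] [511.61747522   0.         317.54869058]
side [ 0.27537031 -0.49039897  0.63501346] [0.60243376 0.08408113 0.        ] [519.77168153   0.         313.3217562 ]
{'t': 0.1, 'joints': array([ 1.27298706e+00,  3.20221551e-01,  1.56552952e+00, -2.01275666e-05,
        1.25740520e+00, -2.00089279e-02]), 'qd': array([-0.00025107, -0.0027581 , -0.00420105, -0.00142461, -0.00109778,
       -0.0014609 ]), 'joint_efforts': array([ 2.15467285e-04, -4.13333344e+01, -2.32511115e+01,  7.31171854e-02,
        4.20920039e-02, -4.45353749e-05]), 'tool_pos': array([0.15756885, 0.55252826, 0.21321873]), 'tool_rot': array([-1.14263421e-04,  1.38450838e-01,  9.90368999e-01, -7.73471049e-04]), 'ft_force': array([-0.25607354,  0.58268439,  0.13555219]), 'torque': array([ 0.0286105 , -0.01723064, -0.0238049 ]), 'grasp_force': 0.0, 'opening': 0.09127601369454623}
```

View pics/top0.png

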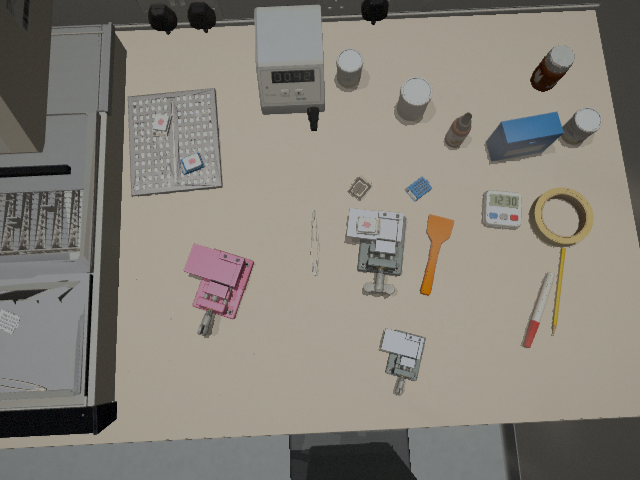

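View pics/side0.png

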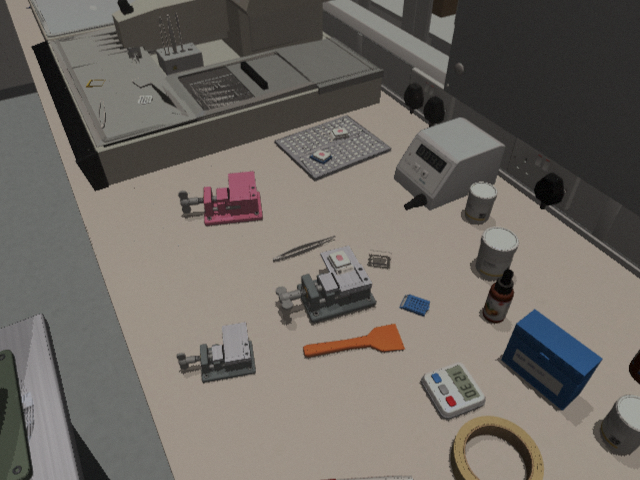

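The candidates for the vice, as top-view pixels, are the pink one (220,280), the small grey one (403,355) and the large grey one with the block on it (380,245). I choose the large grey one and check it in a close crop.

Run:
```python
from h import *
a=cv2.imread('pics/top0.png')[190:310,300:460];b=cv2.imread('pics/side0.png')[235:335,265:425]
a=cv2.resize(a,(800,600),interpolation=2);cv2.imwrite('pics/ca.png',a)
b=cv2.resize(b,(800,500),interpolation=2);cv2.imwrite('pics/cb.png',b)
```

```text
(no output)
```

View pics/ca.png

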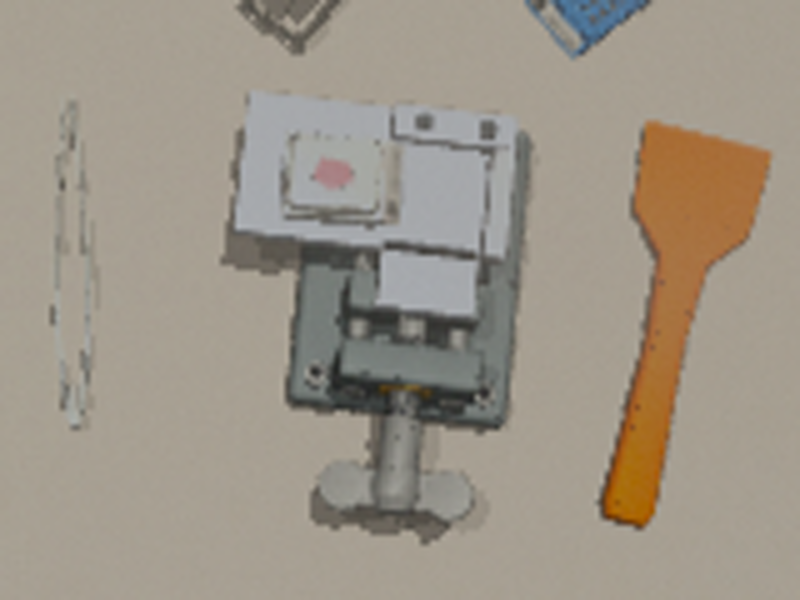

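View pics/cb.png

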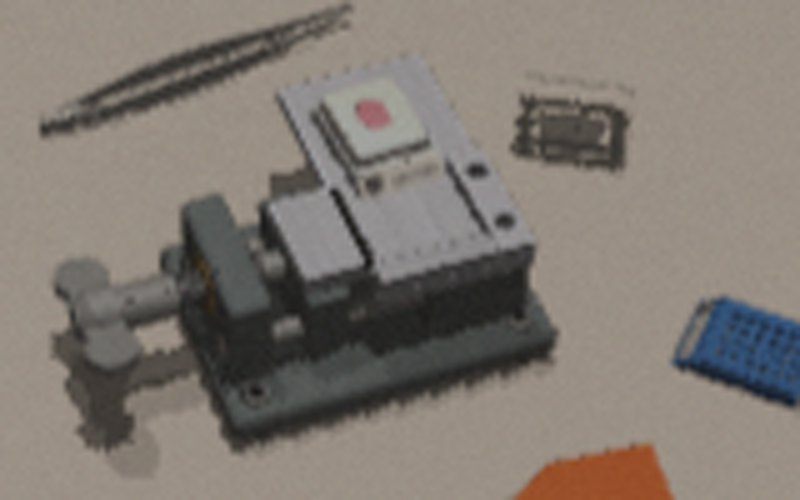

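The close crop confirms the choice: grey vice with the white block on its ledge, its top at top-view px about (367,224). The bed corners are at crop px (247,93), (235,232) and (500,258). The wings are nearly horizontal, centred at about (395,490). Next I fit the vice pose.

```bash
cat >> h.py <<'E'
def fit(L,W):
    L=np.array(L,float);W=np.array(W)[:,:2];l=L-L.mean(0);w=W-W.mean(0)
    a=np.arctan2((l[:,0]*w[:,1]-l[:,1]*w[:,0]).sum(),(l*w).sum())
    R=np.array([[np.cos(a),-np.sin(a)],[np.sin(a),np.cos(a)]]);o=W.mean(0)-R@L.mean(0)
    return a,o,R,W-(L@R.T+o)
E
python3 - <<'E'
from h import *
t=cap('top');s=cap('side')
T=lambda x,y:(300+x/5-.4,190+y/5-.4);S=lambda x,y:(265+x/5-.4,235+y/5-.4)
L=[(.026,.064),(-.024,.064),(-.024,-.028)]
for c,F,pts in((t,T,[(247,93),(235,232),(500,258)]),(s,S,[(413,57),(280,92),(375,280)])):
    a,o,R,e=fit(L,[onz(c,*F(*p),.042) for p in pts]);print(a,o,(e*1000).round(1).tolist())
    V=lambda P:R.T@(P[:2]-o)*1000
    if c is t:
        print('block top corners',[V(onz(c,*F(*p),.053)).round(1).tolist() for p in[(295,135),(380,138),(377,212),(287,207)]])
    print('block',[V(onz(c,*F(*p),.053)).round(1).tolist() for p in[(335,173) if c is t else (373,115)]])
    print('wing tips z.034',[V(onz(c,*F(*p),.034)).round(1).tolist() for p in([(316,485),(474,497)] if c is t else [(78,258),(115,370)])])
def tri(p,q):
    o1,d1=ray(t,*T(*p));o2,d2=ray(s,*S(*q));A=np.c_[d1,-d2];k=np.linalg.lstsq(A,o2-o1,rcond=None)[0]
    return ((o1+d1*k[0]+o2+d2*k[1])/2).round(4)
print(tri((340,487),(80,278)),tri((450,494),(112,348)))
E
```

```text
-0.14806474886451637 [ 0.58003958 -0.04608599] [[-0.8, -0.5], [0.2, -0.9], [0.6, 1.5]]
block top corners [[9.1, 46.4], [10.9, 17.9], [-14.7, 16.9], [-16.0, 47.0]]
block [[-2.7, 32.0]]
wing tips z.034 [[-105.3, 28.3], [-104.1, -24.4]]
-0.175082853124525 [ 0.5784109  -0.04470097] [[-3.0, -1.9], [0.8, -3.0], [2.2, 5.0]]
block [[-2.5, 31.6]]
wing tips z.034 [[-102.2, 22.3], [-104.3, -23.0]]
[ 0.4793 -0.0107  0.0319] [ 0.4734 -0.0459  0.04  ]
```

Request:
step_arm(series="255 2.7 -3.24 0 0.9;255 2.7 -3.24 0 0.9;255 2.7 -3.24 0 0.9;255 2.7 -3.24 0 0.9;255 2.7 -3.24 0 0.9;255 2.7 -3.24 0 0.9;255 2.7 -3.24 0 0.9;255 2.7 -3.24 0 0.4")

```text
t: 1.2
tool_pos: [0.3744, 0.2926, 0.2139]
tool_rot: [0.0, 0.08, 0.997, 0.0]
ft_force: [0.7, 0.4, -0.7]
opening: 0.014
grasp_force: 0.0
```

Request:
step_arm(series="255 2.7 -3.24 0 0;255 2.7 -3.24 0 0;255 2.7 -3.24 0 0;255 2.7 -3.24 0 0;255 2.7 -3.24 -2 0;255 2.7 -3.24 -2 0;255 2.7 -3.24 -3 0;255 2.7 -3.24 -4 0")

```text
t: 2.2
tool_pos: [0.5913, 0.0335, 0.1037]
tool_rot: [0.001, 0.08, 0.997, 0.0]
ft_force: [0.5, -0.4, 0.8]
opening: 0.0005
grasp_force: 0.0
```

```bash
cat >> h.py <<'E'
A=-.16;O=np.array([.5795,-.0455]);RV=np.array([[np.cos(A),-np.sin(A)],[np.sin(A),np.cos(A)]])
def tv(s):
    q=s['tool_rot'];from scipy.spatial.transform import Rotation as Ro
    m=Ro.from_quat([q[1],q[2],q[3],q[0]]).as_matrix();p=s['tool_pos']
    return (RV.T@(p[:2]-O)*1000).round(1),(p[2]*1000).round(1),'yaw of tool y rel vice y deg',np.degrees(np.arctan2(m[1,1],m[0,1])-A-np.pi/2).round(1)
E
python3 -c "
from h import *
s=bot.get_state();print(s['t'],tv(s),s['opening'])
c=cap('top');cv2.imwrite('pics/p1.png',cv2.resize(c['frame'][170:320,290:490],(800,600),interpolation=2))"
```

```text
2.2 (array([-1. , 79.8]), np.float64(103.7), 'yaw of tool y rel vice y deg', np.float64(-0.1)) 0.0005088143913559957
```

View pics/p1.png

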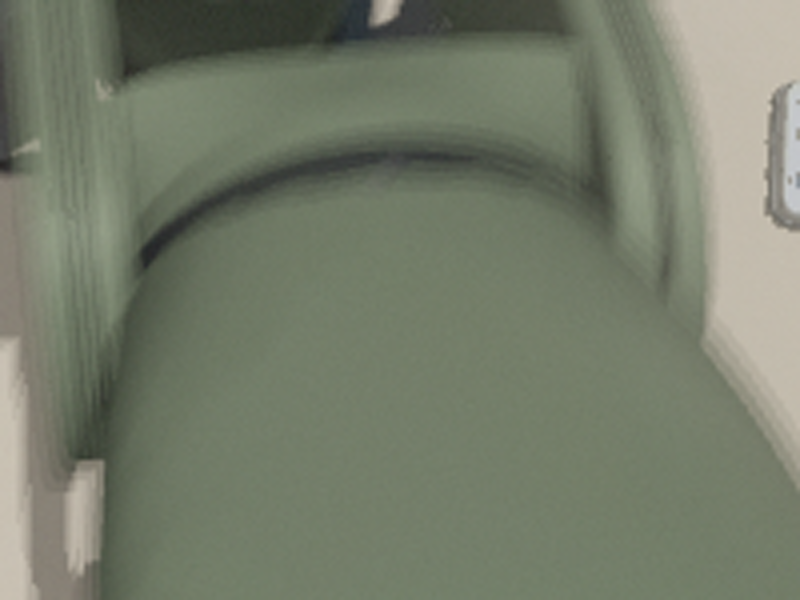

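The arm hides the vice from the top camera (the whole crop is gripper), so I use the side view from here. Descending and starting the push.

Request:
step_arm(series="255 -0.2 0 -2.5 0;255 0 0 -2.5 0;255 0 0 -0.9 0;255 0 0 0 0")

```text
t: 2.75
tool_pos: [0.5875, 0.0347, 0.0448]
tool_rot: [-0.0, 0.08, 0.997, 0.0]
ft_force: [0.6, 0.0, -0.2]
opening: 0.0005
grasp_force: 0.0
```

Request:
step_arm(series="255 -0.13 -0.79 0 0;255 -0.13 -0.79 0 0;255 -0.13 -0.79 0 0;255 -0.13 -0.79 0 0;255 -0.1 -0.6 0 0;255 0 0 0 0")

```text
t: 3.5
tool_pos: [0.5814, -0.0036, 0.045]
tool_rot: [-0.0, 0.081, 0.997, 0.0]
ft_force: [-0.6, 0.1, 0.2]
opening: 0.0002
grasp_force: 0.0
```

```bash
python3 -c "
from h import *
s=bot.get_state();print(s['t'],tv(s),s['ft_force'])
c=cap('side');cv2.imwrite('pics/p2.png',cv2.resize(c['frame'][225:345,265:425],(800,600),interpolation=2))"
```

```text
3.5 (array([-4.8, 41.7]), np.float64(45.0), 'yaw of tool y rel vice y deg', np.float64(-0.1)) [-0.61287517  0.06019074  0.18447452]
```

View pics/p2.png

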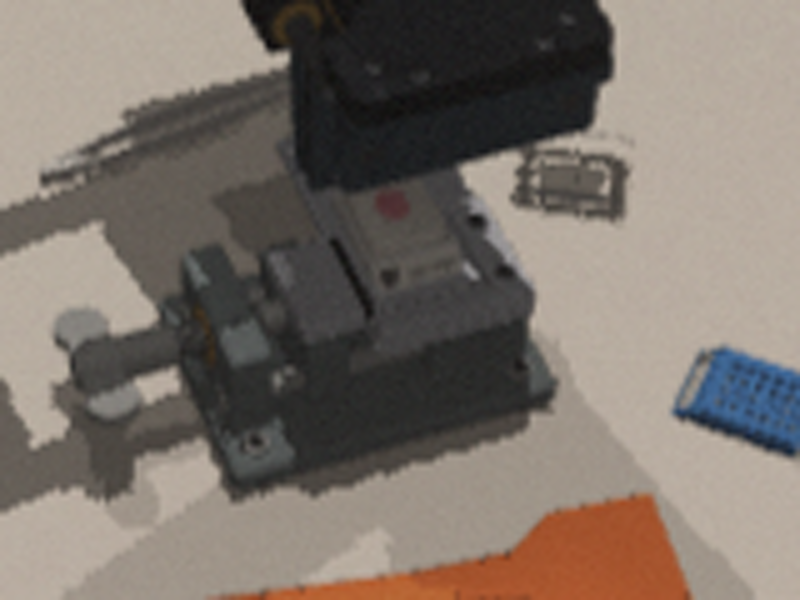

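The block (wax spot at crop px (393,205)) has slid in about 9 mm, squarely between the jaws. I'll go on slowly until the stop pushes back.

Request:
step_arm(series="255 -0.06 -0.4 0 0;255 -0.04 -0.25 0 0;255 0 0 0 0")

```text
t: 3.92
tool_pos: [0.5805, -0.0097, 0.0449]
tool_rot: [-0.0, 0.08, 0.997, 0.0]
ft_force: [-0.0, 0.4, 0.3]
opening: 0.0006
grasp_force: 0.0
```

Request:
step_arm(series="255 -0.02 -0.15 0 0;255 0 0 0 0")

```text
t: 4.18
tool_pos: [0.5803, -0.0111, 0.045]
tool_rot: [-0.0, 0.08, 0.997, 0.0]
ft_force: [-0.2, -0.1, 0.4]
opening: 0.0009
grasp_force: 0.0
```

Request:
step_arm(series="255 -0.02 -0.1 0 0;255 0 0 0 0")

```text
t: 4.42
tool_pos: [0.5801, -0.0121, 0.0449]
tool_rot: [-0.0, 0.08, 0.997, 0.0]
ft_force: [-0.3, 0.8, -0.3]
opening: 0.0008
grasp_force: 0.0
```

Request:
step_arm(series="255 -0.02 -0.1 0 0;255 0 0 0 0")

```text
t: 4.68
tool_pos: [0.5799, -0.0131, 0.045]
tool_rot: [-0.0, 0.08, 0.997, 0.0]
ft_force: [0.7, -1.0, 0.8]
opening: 0.0001
grasp_force: 0.0
```

Request:
step_arm(series="255 -0.02 -0.1 0 0;255 0 0 0 0")

```text
t: 4.92
tool_pos: [0.5797, -0.0141, 0.045]
tool_rot: [0.0, 0.08, 0.997, 0.0]
ft_force: [0.4, -1.1, -0.6]
opening: 0.0003
grasp_force: 0.0
```

Request:
step_arm(series="255 -0.01 -0.1 0 0;255 0 0 0 0")

```text
t: 5.18
tool_pos: [0.5796, -0.0151, 0.045]
tool_rot: [0.0, 0.08, 0.997, 0.0]
ft_force: [0.1, 0.3, -0.5]
opening: 0.0006
grasp_force: 0.1
```

Request:
step_arm(series="255 -0.02 -0.1 0 0;255 0 0 0 0;255 -0.02 -0.1 0 0;255 0 0 0 0")

```text
t: 5.68
tool_pos: [0.5798, -0.0155, 0.0453]
tool_rot: [0.001, 0.081, 0.997, 0.001]
ft_force: [2.3, 8.1, 1.3]
opening: 0.0004
grasp_force: 3.8
```

Request:
step_arm(series="255 -0.02 -0.1 0 0;255 0 0 0 0")

```text
t: 5.92
tool_pos: [0.5799, -0.0155, 0.0455]
tool_rot: [0.001, 0.081, 0.997, 0.002]
ft_force: [2.3, 9.8, 1.3]
opening: 0.0003
grasp_force: 5.3
```

Request:
step_arm(series="255 -0.02 -0.1 0 0;255 0 0 0 0")

```text
t: 6.18
tool_pos: [0.5799, -0.0156, 0.0456]
tool_rot: [0.001, 0.081, 0.997, 0.003]
ft_force: [1.8, 13.6, 1.7]
opening: 0.0005
grasp_force: 6.8
```

```bash
python3 -c "
from h import *
s=bot.get_state();print(s['t'],tv(s),s['ft_force'])
c=cap('side');cv2.imwrite('pics/p3.png',cv2.resize(c['frame'][225:345,265:425],(800,600),interpolation=2))"
```

```text
6.175 (array([-4.4, 29.5]), np.float64(45.6), 'yaw of tool y rel vice y deg', np.float64(-0.2)) [ 1.83573758 13.64201644  1.71961141]
```

View pics/p3.png

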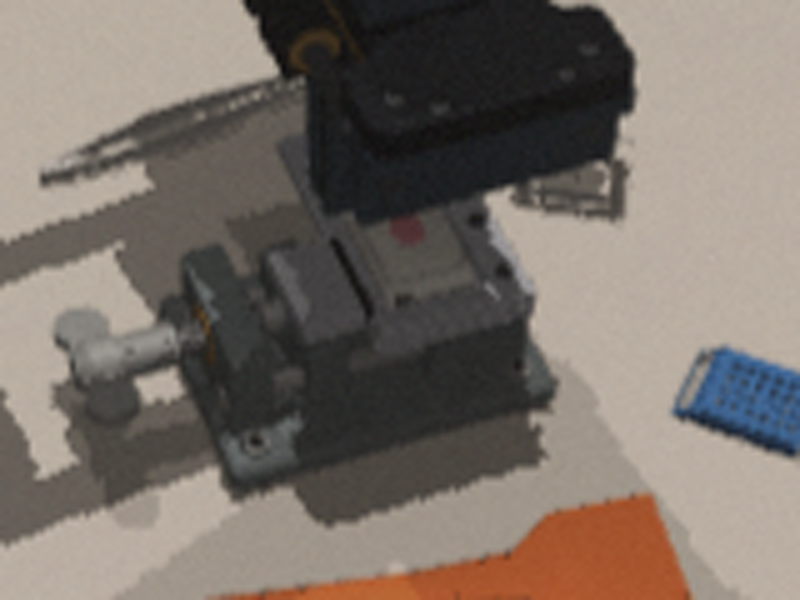

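The block is home: it has stopped against the end stop with 13.6 N, wax spot at crop px (408,228). Next I back off, rise and go to the wings.

Request:
step_arm(series="255 0.1 0.6 0 0;255 0.1 0.6 0 0;255 0 0 2.5 0;255 0 0 3 0;255 -3.7 -1.42 0 0;255 -3.7 -1.42 0 0;255 -3.66 -1.43 0 0;255 0 0 0 0")

```text
t: 7.22
tool_pos: [0.4671, -0.0505, 0.0998]
tool_rot: [-0.001, 0.081, 0.997, -0.0]
ft_force: [0.7, -0.7, 0.9]
opening: 0.0006
grasp_force: 0.0
```

```bash
python3 -c "
from h import *
s=bot.get_state();print(s['t'],tv(s),s['ft_force'])"
```

```text
7.225 (array([-110.1,  -22.9]), np.float64(99.8), 'yaw of tool y rel vice y deg', np.float64(-0.1)) [ 0.69083293 -0.67689536  0.87997245]
```

Request:
step_arm(series="255 0.4 0 -2 0;255 0 0 -2 0;255 0 0 -1 0;255 0 0 -1 0;255 0 0 -1 0;255 0 0 -1 0;255 0 0 -0.9 0;255 0 0 0 0")

```text
t: 8.22
tool_pos: [0.4734, -0.0496, 0.0101]
tool_rot: [-0.001, 0.08, 0.997, 0.0]
ft_force: [0.3, 0.1, -0.0]
opening: 0.0004
grasp_force: 0.0
```

```bash
python3 -c "
from h import *
s=bot.get_state();print(s['t'],tv(s),s['ft_force'])
c=cap('side');cv2.imwrite('pics/p4.png',cv2.resize(c['frame'][225:345,265:425],(800,600),interpolation=2))"
```

```text
8.225 (array([-104.1,  -21. ]), np.float64(10.1), 'yaw of tool y rel vice y deg', np.float64(-0.1)) [ 0.32352504  0.10266672 -0.03366455]
```

View pics/p4.png

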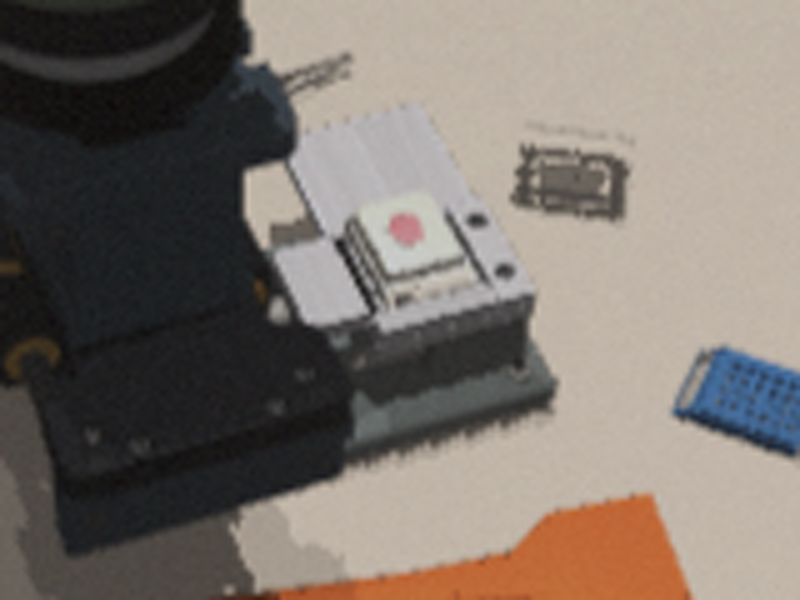

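The block sits home in the jaws, wax spot at crop px (407,228), and the gripper hides the wings. I'll start the second stroke from the +y side.

Request:
step_arm(series="255 -0.06 -0.4 0 0;255 0 0 3.3 0;255 0 0 3.3 0;255 0.49 3.01 0 0;255 0.49 3.01 0 0;255 0 0 -1.5 0;255 0 0 -1.4 0;255 0 0 0 0")

```text
t: 9.28
tool_pos: [0.4823, 0.0062, 0.0469]
tool_rot: [-0.001, 0.081, 0.997, -0.0]
ft_force: [0.3, 0.0, -0.7]
opening: 0.0003
grasp_force: 0.0
```

Request:
step_arm(series="255 -0.16 -0.99 0 0;255 -0.16 -0.99 0 0;255 -0.16 -0.99 0 0;255 -0.16 -0.99 0 0;255 -0.16 -0.99 0 0;255 -0.13 -0.8 0 0;255 0 0 0 0")

```text
t: 10.15
tool_pos: [0.4737, -0.0519, 0.0479]
tool_rot: [-0.0, 0.081, 0.997, -0.0]
ft_force: [-1.0, -0.6, 0.8]
opening: 0.0001
grasp_force: 0.3
```

Request:
step_arm(series="255 0.1 0 -1 0;255 0 0 -1 0;255 0 0 -1 0;255 0 0 -0.7 0;255 0 0 0 0;255 -0.1 -0.6 0 0;255 0 0 4 0;255 0 0 5 0")

```text
t: 11.15
tool_pos: [0.4731, -0.0572, 0.1013]
tool_rot: [-0.001, 0.081, 0.997, 0.0]
ft_force: [0.6, 0.7, -0.5]
opening: 0.0007
grasp_force: 0.0
```

```bash
python3 -c "
from h import *
s=bot.get_state();print(s['t'],tv(s),s['ft_force'])"
```

```text
11.15 (array([-103.2,  -28.5]), np.float64(101.3), 'yaw of tool y rel vice y deg', np.float64(-0.1)) [ 0.61785642  0.68090966 -0.48138401]
```

Request:
step_arm(series="255 0.7 4.28 0 0;255 0.7 4.28 0 0;255 0.7 4.28 0 0;255 0 0 0 0")

```text
t: 11.65
tool_pos: [0.4955, 0.0732, 0.1012]
tool_rot: [0.0, 0.079, 0.997, 0.0]
ft_force: [-0.3, -0.6, -1.3]
opening: 0.0005
grasp_force: 0.0
```

```bash
python3 -c "
from h import *
s=bot.get_state();print(s['t'],tv(s))
c=cap('side');cv2.imwrite('pics/p5.png',cv2.resize(c['frame'][225:345,265:425],(800,600),interpolation=2))"
```

```text
11.65 (array([-101.9,  103.8]), np.float64(101.2), 'yaw of tool y rel vice y deg', np.float64(0.2))
```

View pics/p5.png

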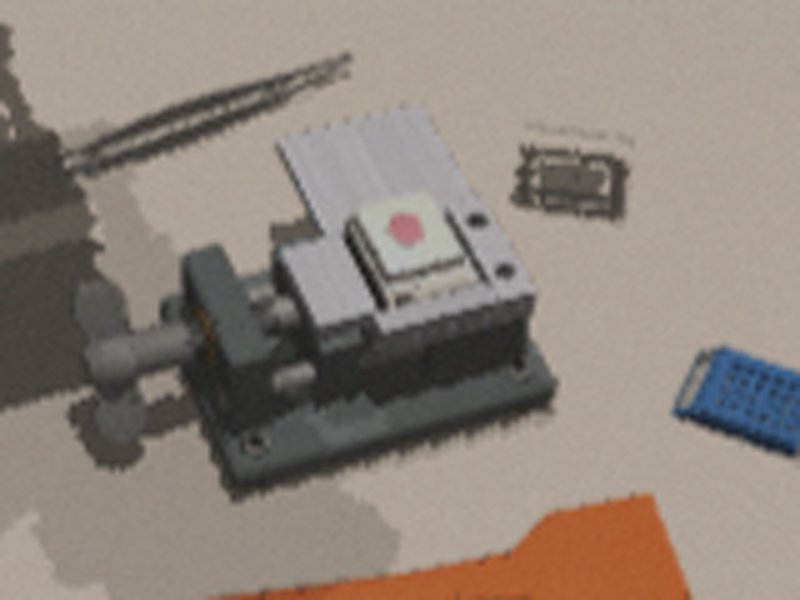

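The stroke works. The wings, hub at crop px (108,360), now lean with the upper tip (100,310) to +y, and the jaw has moved in. Next is stroke 3.

Request:
step_arm(series="255 -0.4 -3.4 0 0;255 -0.4 -3.4 0 0;255 0 0 -1.8 0;255 0 0 -1.8 0;255 0 0 -1.8 0;255 0 0 0 0")

```text
t: 12.45
tool_pos: [0.4855, 0.0021, 0.046]
tool_rot: [-0.002, 0.081, 0.997, -0.0]
ft_force: [0.2, -0.3, -0.9]
opening: 0.0001
grasp_force: 0.0
```

Request:
step_arm(series="255 -0.16 -0.99 0 0;255 -0.16 -0.99 0 0;255 -0.16 -0.99 0 0;255 -0.16 -0.99 0 0;255 -0.16 -0.99 0 0;255 -0.13 -0.8 0 0;255 0 0 0 0")

```text
t: 13.32
tool_pos: [0.4774, -0.055, 0.0469]
tool_rot: [-0.0, 0.081, 0.997, -0.0]
ft_force: [0.1, -0.7, 1.0]
opening: -0.0
grasp_force: 0.4
```

Request:
step_arm(series="255 0 0 -1 0;255 0 0 -1 0;255 0 0 -1 0;255 0 0 -0.7 0;255 0 0 0 0;255 -0.1 -0.6 0 0;255 0 0 3.3 0;255 0 0 3.3 0")

```text
t: 14.32
tool_pos: [0.4764, -0.0604, 0.0767]
tool_rot: [-0.0, 0.081, 0.997, 0.0]
ft_force: [0.0, -0.4, -0.7]
opening: 0.0002
grasp_force: 0.0
```

```bash
python3 -c "
from h import *
s=bot.get_state();print(s['t'],tv(s),s['ft_force'])"
```

```text
14.325 (array([-99.4, -31.1]), np.float64(76.7), 'yaw of tool y rel vice y deg', np.float64(-0.1)) [ 0.00675874 -0.40375294 -0.71989946]
```

Request:
step_arm(series="255 0.6 3.4 0 0;255 0.6 3.4 0 0;255 0 0 -1.5 0;255 0 0 -1.5 0;255 0 0 0 0")

```text
t: 14.95
tool_pos: [0.4879, 0.0078, 0.0454]
tool_rot: [-0.001, 0.08, 0.997, -0.0]
ft_force: [0.3, 0.2, -0.8]
opening: 0.0004
grasp_force: 0.0
```

Request:
step_arm(series="255 -0.16 -0.99 0 0;255 -0.16 -0.99 0 0;255 -0.16 -0.99 0 0;255 -0.16 -0.99 0 0;255 -0.16 -0.99 0 0;255 -0.15 -0.95 0 0;255 0 0 0 0")

```text
t: 15.82
tool_pos: [0.4787, -0.0522, 0.0458]
tool_rot: [-0.0, 0.081, 0.997, -0.0]
ft_force: [0.3, -1.5, 0.3]
opening: 0.0003
grasp_force: 0.4
```

Request:
step_arm(series="255 0 0 -0.6 0;255 0 0 -0.5 0;255 0 0 -0.4 0;255 0 0 0 0")

```text
t: 16.32
tool_pos: [0.4794, -0.0509, 0.0306]
tool_rot: [-0.0, 0.08, 0.997, 0.0]
ft_force: [0.3, -0.5, 0.6]
opening: 0.0
grasp_force: 0.4
```

Request:
step_arm(series="255 0 0 -0.3 0;255 0 0 0 0;255 0 0 -0.2 0;255 0 0 0 0")

```text
t: 16.82
tool_pos: [0.4792, -0.051, 0.0259]
tool_rot: [-0.0, 0.08, 0.997, 0.0]
ft_force: [0.3, -0.2, 1.5]
opening: 0.0005
grasp_force: 0.7
```

```bash
python3 -c "
from h import *
s=bot.get_state();print(s['t'],tv(s),s['ft_force'])"
```

```text
16.825 (array([-98.2, -21.5]), np.float64(25.9), 'yaw of tool y rel vice y deg', np.float64(-0.0)) [ 0.34285667 -0.1591532   1.51463913]
```

Request:
step_arm(series="255 0 0 -0.2 0;255 0 0 0 0")

```text
t: 17.08
tool_pos: [0.4794, -0.0511, 0.0248]
tool_rot: [0.0, 0.08, 0.997, 0.0]
ft_force: [-1.7, 0.4, 10.0]
opening: 0.0007
grasp_force: 4.2
```

Request:
step_arm(series="255 0 0 -0.2 0;255 0 0 0 0")

```text
t: 17.32
tool_pos: [0.4796, -0.051, 0.0239]
tool_rot: [0.001, 0.08, 0.997, 0.0]
ft_force: [-4.1, 1.4, 20.0]
opening: 0.0003
grasp_force: 8.0
```

Request:
step_arm(series="255 0 0 -0.2 0;255 0 0 0 0")

```text
t: 17.58
tool_pos: [0.4799, -0.051, 0.0231]
tool_rot: [0.001, 0.08, 0.997, 0.0]
ft_force: [-5.9, 2.2, 29.2]
opening: 0.0003
grasp_force: 12.0
```

The force jumped to 29 N at about the expected shoulder angle. I'll back off and look.

Request:
step_arm(series="255 0 0 0.6 0;255 -0.1 -0.6 0 0;255 0 0 4 0;255 0 0 4 0;255 0.7 4.2 0 0;255 0.7 4.2 0 0;255 0.7 4.2 0 0;255 0 0 0 0")

```text
t: 18.58
tool_pos: [0.4991, 0.0705, 0.1049]
tool_rot: [-0.001, 0.079, 0.997, -0.0]
ft_force: [-0.3, -1.2, 0.1]
opening: 0.0005
grasp_force: 0.0
```

```bash
python3 -c "
from h import *
s=bot.get_state();print(s['t'],tv(s),s['ft_force'])
c=cap('side');cv2.imwrite('pics/p6.png',cv2.resize(c['frame'][225:345,265:425],(800,600),interpolation=2))"
```

```text
18.575 (array([-97.9, 101.7]), np.float64(104.9), 'yaw of tool y rel vice y deg', np.float64(0.2)) [-0.28692768 -1.1917651   0.11631829]
```

View pics/p6.png

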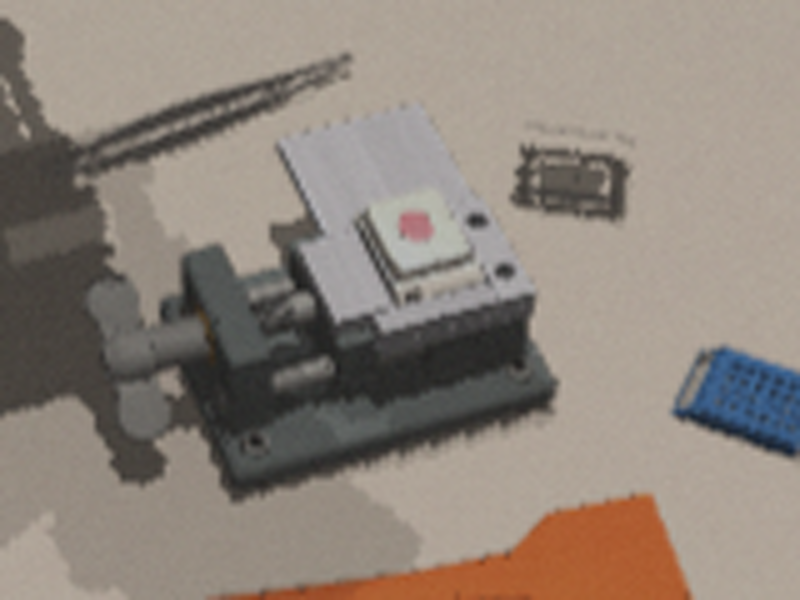

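The jaw is closed on the block, with hub at crop px (125,350), wing tips near (110,285) and (147,430), and the bystanders unmoved. I'll check the angle against predicted tip pixels.

Run:
```python
from h import *
c=cap('side')
def px(x,y,z):
    w=O+RV@np.array([x,y]);p=proj(c,[w[0],w[1],z])[0];return ((p-[265,225])*5+2).round(0)
for th in(1.36,10.8,11.2,11.6,11.9):
    x=-.1037+(th-1.36)*.006/(2*np.pi);s,k=np.sin(th),np.cos(th)
    print(th,[px(x,-r*s,.034+r*k).tolist() for r in(.018,0,-.018)])
# observed wing-disc centres: principal axis of the difference between wing pixels
f=c['frame'][270:320,275:305];
print(tv(bot.get_state()))
```

```text
1.36 [[118.0, 402.0], [100.0, 367.0], [83.0, 333.0]]
10.8 [[112.0, 324.0], [129.0, 358.0], [147.0, 394.0]]
11.2 [[112.0, 308.0], [130.0, 358.0], [149.0, 409.0]]
11.6 [[115.0, 300.0], [132.0, 358.0], [148.0, 416.0]]
11.9 [[119.0, 300.0], [132.0, 358.0], [146.0, 415.0]]
(array([-98.1,  99.6]), np.float64(105.0), 'yaw of tool y rel vice y deg', np.float64(0.0))
```

The image fits about 11.2 to 11.6. I'll press down again at the same spot: if contact starts at the same height and springs back, the screw is on its shoulder.

Request:
step_arm(series="255 -0.64 -4 0 0;255 -0.64 -4 0 0;255 -0.63 -3.95 0 0;255 0 0 -2.6 0;255 0 0 -2.6 0;255 0 0 -1.6 0;255 0 0 -0.8 0;255 0 0 0 0")

```text
t: 19.68
tool_pos: [0.4796, -0.0513, 0.0296]
tool_rot: [-0.001, 0.081, 0.997, 0.0]
ft_force: [0.3, 0.1, -0.5]
opening: 0.0006
grasp_force: 0.0
```

Request:
step_arm(series="255 0 0 -0.2 0;255 0 0 0 0")

```text
t: 19.92
tool_pos: [0.4805, -0.0507, 0.0284]
tool_rot: [0.0, 0.08, 0.997, 0.0]
ft_force: [-1.0, -0.8, -0.0]
opening: 0.0006
grasp_force: 0.0
```

Request:
step_arm(series="255 0 0 -0.2 0;255 0 0 0 0")

```text
t: 20.18
tool_pos: [0.4805, -0.0506, 0.0262]
tool_rot: [0.0, 0.08, 0.997, -0.0]
ft_force: [-0.2, -0.6, 1.0]
opening: 0.0004
grasp_force: 0.6
```

Request:
step_arm(series="255 0 0 -0.2 0;255 0 0 0 0")

```text
t: 20.42
tool_pos: [0.4808, -0.0506, 0.0252]
tool_rot: [0.001, 0.08, 0.997, 0.0]
ft_force: [-2.6, -0.3, 12.3]
opening: -0.0001
grasp_force: 4.5
```

Contact is again at 26 mm with the same stiffness, so the screw springs back to its shoulder. I'll retreat and hand in.

Request:
step_arm(series="255 0 0 0.5 0;255 -0.1 -0.6 0 0;255 0 0 4 0;255 0 0 5 0;255 0 0 4 0;255 0 0 0 0")

```text
t: 21.18
tool_pos: [0.4811, -0.0572, 0.1617]
tool_rot: [0.003, 0.08, 0.997, -0.0]
ft_force: [0.8, -0.5, -0.8]
opening: 0.0004
grasp_force: 0.0
```

```bash
python3 -c "
from h import *
s=bot.get_state();print(s['t'],tv(s),s['ft_force']);print(bot.job_done())"
```

```text
21.175 (array([-95.3, -27.3]), np.float64(161.7), 'yaw of tool y rel vice y deg', np.float64(-0.1)) [ 0.84247904 -0.54619133 -0.79410919]
the job is handed in; nothing more can be done
None
```

The block is fully home against the end stop and the wing screw is turned to its shoulder with the jaw closed on the block; I handed the job in at 21.2 s with the arm clear, and the verdict was not shown.

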